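# Cap the pigment jar and put it in the rack

## Task

The cap of one amber pigment jar on the bench is standing proud: press it fully home until it snaps shut. Then slide that jar, upright on the bench and without lifting it, under the rack's front bar into the empty bay until it meets the back fence. Leave the other jars, the bowl, the beaker and the brass weight where they are.

Things in the scene. Friction and masses are not known exactly. Their poses are not given: they have to be found in the camera images.
- jar: the jar to cap and put away: round amber glass, 64 mm across up to 56 mm height (shoulder), then a 52 mm neck to 73 mm, loose on the bench, 0.3 to 0.5 kg. Origin at the centre of its underside, z up. With the cap home its whole height is 76 mm. Its heading has no meaning.
- jar_cap (a joint): height in m of that jar's white push-on cap above its home seat: 0 = fully home on the shoulder, up to 0.016 = raised; it starts at 0.012 to 0.0155. The cap (62 mm across, 20 mm high) slides along the jar's axis and cannot come off; a detent 5 mm above home takes about 8 N to press through, then the cap snaps home and stays.
- cap_top (a point): centre of the flat top of that cap; 76 mm above the jar's underside when the cap is home.
- rack: fixed light-wood rack, three bays side by side along its y, open towards its -x (the robot's side). Origin on the bench, centre of the middle bay. Bay centres at y = -84, 0, 84 mm, 76 mm wide inside; partitions 8 mm thick, 82 mm high, x = -30 to 45 mm. Back fence 30 mm high, inner face at x = 34 mm: a jar fully in has its centre at x = 2 mm. No floor: jars slide on the bench.
- bar (a point): middle of the steel bar that runs along the rack's y over all the bays, at rack x = -12 mm: 10 mm deep, underside 82 mm and top 92 mm above the bench; this point is at the bar's centre, 87 mm up. A capped jar (76 mm) passes under it, a jar with its cap up does not.
- bay_mat: flat dark rubber disc (56 mm across, under 1 mm thick, no obstacle) on the bench at the centre of the one empty bay; origin at its centre, axes parallel to the rack's. Any of the three bays may be the empty one.
- jar_b: a closed, capped amber jar of the same make (64 mm across, 76 mm high), standing in one of the rack's bays; origin at the centre of its underside. Leave it.
- jar_c: a closed, capped amber jar of the same make (64 mm across, 76 mm high), standing in another of the rack's bays; origin at the centre of its underside. Leave it.
- jar_d: a closed, capped amber jar of the same make (64 mm across, 76 mm high), standing by itself on the left of the bench; origin at the centre of its underside. Leave it.
- dish: loose white porcelain bowl, 84 mm across, 28 mm high, right of the rack; origin under its centre. Leave it.
- beaker: loose glass beaker, 72 mm across, 85 mm high, left of the rack; origin under its centre. Leave it.
- weight: loose brass paper weight, 60 mm across, 62 mm high, on the right; origin under its centre. Leave it.

How it is judged:
By the outcome, as a careful person would: the job done as asked, in the order asked, and still so for the second after the job is handed in, with the robot touching nothing.
It also fails if it takes over 58 s, if anything falls off the work surface, if the arm or the gripper's body presses on something with over 40 N, if the wrist force passes 120 N, or if a joint passes its speed limit or range.

## Robot

A 6-joint arm with a two-finger parallel gripper is mounted at the origin on the work surface. World frame = base frame: x ahead of the robot, y to its left, z up, the work surface at z = 0. Lengths are in mm, angles in rad, forces in N, time in s.
With the tool pointing down it reaches from about 400 to 925 mm from the base axis. Payload 12.5 kg.
Tool frame: the origin (TCP) lies on the centre line of the jaws, within the pads' length; the fingertips stand 22 mm ahead of it and the grasp point (between the pads) lies 3 mm ahead of it; z points along the fingers, x is the direction in which the jaws open and shut, and the axes are right-handed (so a half turn about z gives the same grasp; the last joint's range is limited). The gripper opens to 95 mm and grips with 3 to 60 N. Pads are 20 mm wide; open, the fingers measure 119 mm over their backs; the gripper's body (75 mm by 180 mm) begins 59 mm behind the grasp point.
Start: joints at [1.166, 0.491, 1.559, -0, 1.092, -0.106], TCP at [183.967, 597.331, 205.161] pointing down, gripper open.
Joint ranges: [-3.1, 3.1], [-0.84, 2.19], [0.05, 2.79], [-1.13, 4.28], [0.06, 2.93], [-2.69, 2.69]. Speed limits (rad/s): [2.22, 2.22, 2.79, 3.14, 3.14, 3.14].

## Interface

Orientations are given as a rotation vector (axis times angle).
In Python, from cell import status, eyes, bot gives the robot as it stands.
- The arm moves only by the tool apply_moves, never from a script. Its argument "increments" is a list of rows, each an object of numbers: "fingers": the finger opening in mm, from 0 to 95.1; "dx", "dy", "dz": the shift along the world's x, y, z in units of 60 mm (1.0 is 60 mm); "wx", "wy", "wz": the turn, a rotation vector about the world's x, y, z in units of 6 degrees (1.0 is 6 degrees). A call has 1 to 8 rows; each row is the pose to reach, as a shift and turn from the pose measured when the call began; what a row does not reach only later rows make up. A row lasts 1/8 s, in which the tool goes at most 62.5 mm and 10.7 degrees, less where a joint would pass 70% of its speed; a pose out of reach is approached as far as the arm can. A call with a gripper value outside its range is refused whole. The fingers move at their own pace and stop on an object; the grip force is fixed at half the most. Time passes only in rows, so rows that repeat a pose let the fingers close. It gives the time, the measured TCP pose, the force and the opening at its end, in the units of the state.
- status.read_state(): the state, without advancing time (a new reading comes with each control period).
- eyes.camera(name): name is "scene" or "top" or "wrist"; returns the picture (384x512x3 uint8, red, green, blue); there is no depth.
- eyes.camera_params(name): a dict with "intrinsics" (3x3 intrinsics, pixels), "T" (4x4, takes a point from camera to world coordinates). Camera axes: x right, y down, z forward; pixel columns grow to the right and rows downward; lengths in mm; the calibration is good to about 2 mm. The wrist camera is an equidistant fisheye: a pixel r from the principal point sees the ray r / f radians off the axis. A picture is of the moment at which its call begins: read the wrist's pose just before it. camera_params takes no time and is no camera call; for the wrist camera it gives the pose at the moment of the call.
- bot.job_done(): hands the job in, once; it reports no verdict.
Trained networks look in the newest picture that a camera, given by its name, has taken for a name from the list of things; names that differ only in an ending like _2 or _b are one class to them, and where a whole thing is asked for, a point or a joint stands for the part that bears it (a point fixed in the world has none). Each returns a list of dicts, best first, with "p" (0 to 1); they miss things now and then, are a little off and sometimes report something else, mostly with a low value. They report only what shows in the picture. A call takes as long as a camera call.
- eyes.silhouettes(camera, name): "pixels" (384x512 bool, what is visible of it).
- eyes.spot_point(camera, name): "centre" ([x, y, z] in mm, in world coordinates, good to about 4 mm: a listed point, or the origin of a listed thing).
The state is a dict: "clock": time; "joint_pos": joint angles; "joint_velocities": joint speeds; "joint_torque": joint torques, N m; "position": TCP position; "eef_rot": TCP orientation; "wrist_force": force on the tool from outside, world axes, zero at the start; "moment": the same for the moment, N m; "finger_gap": finger opening in mm.
Only numpy, scipy, OpenCV 4.12 (cv2) and the standard library are available. Lean on these libraries where they do the work, as an engineer would, in place of code of your own. Each camera call takes 0.05 s, during which the arm holds its last target.

## Working session

There is one attempt and no reset: what is moved stays moved. The work goes in short steps, Python scripts to look and compute and a tool call to move; the robot and the scene stay as the last step left them, time stands still between calls to the robot, and variables do not carry over. Pictures are saved under pics/ and viewed, and the job is handed in when it is done.

Besides the shell and the picture viewer there is one more tool, called after "Call:" by a JSON object that holds its "method" and its "body". apply_moves: Moves the arm, as the interface text tells. Its arguments: {"type":"object","properties":{"increments":{"type":"array"}},"required":["increments"]}

```bash
mkdir -p pics; python3 - <<'E'
from cell import status, eyes, bot
import cv2,numpy as np
s=status.read_state(); print({k:np.round(v,3).tolist() for k,v in s.items()})
for c in ["scene","top"]:
    im=eyes.camera(c); cv2.imwrite(f"pics/{c}0.png",im[:,:,::-1])
    P=eyes.camera_params(c); print(c,np.round(P["intrinsics"],1).tolist(),np.round(P["T"],3).tolist())
    for n in ["jar","cap_top","jar_cap","rack","bar","bay_mat","dish","beaker","weight"]:
        print(n,[(np.round(r["centre"],1).tolist(),round(float(r["p"]),2)) for r in eyes.spot_point(c,n)])
E
```

```text
{'clock': 0.0, 'joint_pos': [1.166, 0.492, 1.559, -0.0, 1.092, -0.106], 'joint_velocities': [-0.001, 0.0, -0.001, 0.001, -0.0, 0.002], 'joint_torque': [-0.003, -61.265, -25.817, 0.069, 0.048, -0.0], 'position': [183.854, 597.074, 204.556], 'eef_rot': [2.527, 1.866, -0.002], 'wrist_force': [-0.18, -0.169, -0.603], 'moment': [-0.023, 0.006, -0.001], 'finger_gap': 95.201}
scene [[418.7, 0.0, 254.8], [0.0, 418.7, 184.1], [0.0, 0.0, 1.0]] [[0.389, 0.637, -0.665, 1282.503], [0.921, -0.277, 0.273, -307.019], [-0.01, -0.719, -0.695, 863.517], [0.0, 0.0, 0.0, 1.0]]
jar [([635.3, 13.5, 1.1], 0.98), ([632.3, -63.6, 0.6], 0.95), ([414.3, 373.6, 4.4], 0.73), ([482.1, 70.6, 3.6], 0.66)]
cap_top [([482.2, 71.5, 85.6], 0.68), ([481.3, 73.0, 3.2], 0.19)]Traceback (most recent call last):
  File "<stdin>", line 8, in <module>
ValueError: it knows: bar, bay_mat, beaker, cap_top, dish, jar, rack, weight
```

```bash
python3 - <<'E'
from cell import status, eyes, bot
import cv2,numpy as np
for c in ["scene","top"]:
    im=eyes.camera(c); cv2.imwrite(f"pics/{c}1.png",im[:,:,::-1])
    P=eyes.camera_params(c); print(c,np.round(P["intrinsics"],1).tolist(),np.round(P["T"],3).tolist())
    for n in ["jar","cap_top","rack","bar","bay_mat"]:
        print(n,[(np.round(r["centre"],1).tolist(),round(float(r["p"]),2)) for r in eyes.spot_point(c,n)])
print(status.read_state()["clock"])
E
```

```text
scene [[418.7, 0.0, 254.8], [0.0, 418.7, 184.1], [0.0, 0.0, 1.0]] [[0.389, 0.637, -0.665, 1282.503], [0.921, -0.277, 0.273, -307.019], [-0.01, -0.719, -0.695, 863.517], [0.0, 0.0, 0.0, 1.0]]
jar [([482.2, 69.3, 4.0], 0.88), ([633.2, -63.8, 1.9], 0.74), ([414.7, 376.6, 2.3], 0.64), ([638.5, 14.8, 0.4], 0.62)]
cap_top [([482.3, 70.0, 88.1], 0.9), ([633.9, -69.8, -1.1], 0.27)]
rack [([632.3, -68.5, -2.8], 0.62), ([629.8, -64.6, 0.9], 0.53)]
bar [([620.7, -65.5, 88.2], 0.77)]
bay_mat [([631.7, -150.3, 0.9], 0.53)]
top [[363.2, 0.0, 257.3], [0.0, 363.2, 187.7], [0.0, 0.0, 1.0]] [[-0.028, -0.997, 0.069, 491.364], [-0.999, 0.03, 0.022, -3.58], [-0.024, -0.068, -0.997, 978.379], [0.0, 0.0, 0.0, 1.0]]
jar [([641.8, 19.6, -2.4], 0.79), ([631.9, -67.5, -1.9], 0.75), ([480.1, 66.6, -2.4], 0.71), ([414.8, 373.7, -3.6], 0.71)]
cap_top [([478.4, 65.2, 89.4], 0.98)]
rack [([633.1, -70.0, 0.2], 0.84)]
bar [([619.8, -66.0, 87.1], 0.72)]
bay_mat [([634.8, -150.6, -1.2], 0.79)]
0.75
```

View pics/scene1.png

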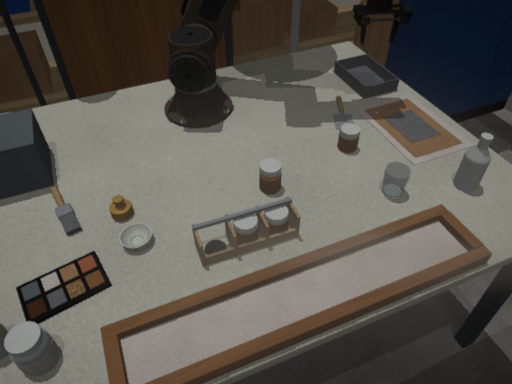

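View pics/top1.png

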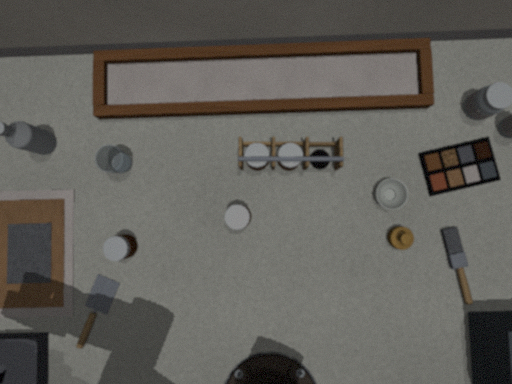

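The top view shows the raised jar alone at about (237,217), with filled bays at (257,155) and (290,155). The empty bay with its mat is at (320,157). Next I'll measure the rack yaw and refine the jar's position.

```bash
cat > h.py <<'E'
from cell import status, eyes, bot
import cv2,numpy as np
def pix2w(P,uv,z):
    K=P["intrinsics"];T=P["T"]
    d=T[:3,:3]@np.linalg.solve(K,[uv[0],uv[1],1.0]); o=T[:3,3]
    return o+d*(z-o[2])/d[2]
def w2pix(P,p):
    K=P["intrinsics"];T=P["T"]; c=T[:3,:3].T@(np.array(p,float)-T[:3,3]); q=K@c; return q[:2]/q[2]
E
python3 - <<'E'
from h import *
a=cv2.imread("pics/top1.png")
c=a[120:240,220:360]; cv2.imwrite("pics/topcrop.png",cv2.resize(c,None,fx=5,fy=5,interpolation=cv2.INTER_CUBIC))
b=cv2.imread("pics/scene1.png")[150:270,180:310]
cv2.imwrite("pics/scenecrop.png",cv2.resize(b,None,fx=5,fy=5,interpolation=cv2.INTER_CUBIC))
E
```

```text
(no output)
```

View pics/topcrop.png

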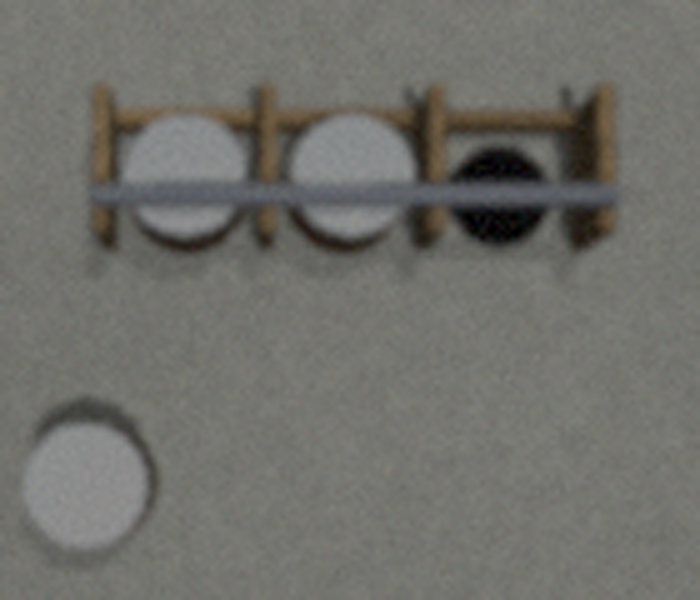

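View pics/scenecrop.png

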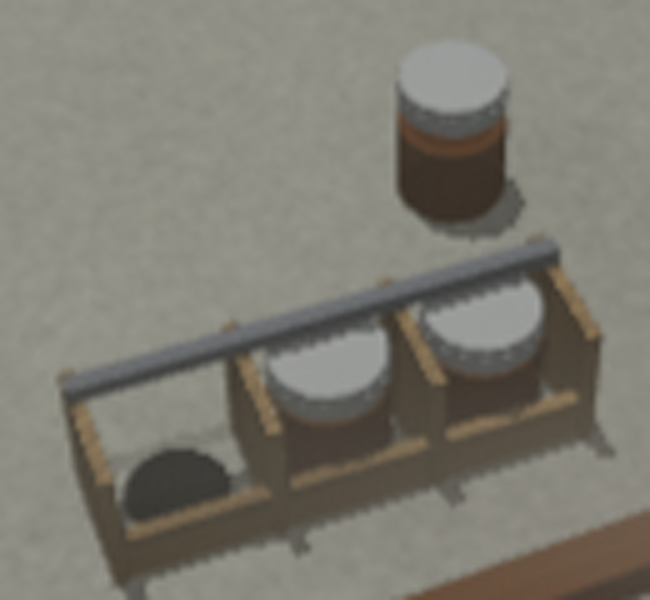

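The crops show the bar running from (92,193) to (617,194), the mat at (498,196) and the raised cap centred at (86,485), all in 5x crop pixels. I'll convert these to world coordinates.

```bash
python3 - <<'E'
from h import *
P=eyes.camera_params("top"); S=eyes.camera_params("scene")
t=lambda x,y:(220+(x+.5)/5-.5,120+(y+.5)/5-.5)
s=lambda x,y:(180+(x+.5)/5-.5,150+(y+.5)/5-.5)
for n,q,z in [("barL",t(92,193),92),("barR",t(617,194),92),("mat",t(498,196),0),("cap",t(86,485),89),("capb",t(184,172),76),("capc",t(353,172),76)]:
    print("top",n,np.round(pix2w(P,q,z),1))
# bar ends scene: top far edges
for n,q,z in [("barR",s(66,385),89),("barL",s(555,248),89),("cap",s(452,78),89),("mat",s(178,490),0)]:
    print("scene",n,np.round(pix2w(S,q,z),1))
E
```

```text
top barL [626.7  61.4  92. ]
top barR [ 618.  -195.7   92. ]
top mat [ 632.1 -151.6    0. ]
top cap [483.3  68.1  89. ]
top capb [638.2  16.1  76. ]
top capc [635.5 -68.4  76. ]
scene barR [ 617.5 -197.1   89. ]
scene barL [628.9  60.1  89. ]
scene cap [488.  66.  89.]
scene mat [ 631.6 -152.     0. ]
```

Call:
{"method": "apply_moves", "body": {"increments": [{"dx": 0.7, "dy": -0.6, "wz": 0.8, "fingers": 0}, {"dx": 1.2, "dy": -1.4, "wz": 1.6, "fingers": 0}, {"dx": 1.8, "dy": -2.3, "wz": 2.5, "fingers": 0}, {"dx": 2.4, "dy": -3.2, "wz": 2.5, "fingers": 0}, {"dx": 3.0, "dy": -4.2, "wz": 2.5, "fingers": 0}, {"dx": 3.5, "dy": -5.1, "wz": 2.5, "fingers": 0}, {"dx": 4.0, "dy": -6.0, "wz": 2.5, "fingers": 0}, {"dx": 4.4, "dy": -6.9, "wz": 2.5, "fingers": 0}]}}

```text
schema error: expected keys fingers, dx, dy, dz, wx, wy, wz
```

Call:
{"method": "apply_moves", "body": {"increments": [{"dx": 0.7, "dy": -0.6, "dz": 0, "wx": 0, "wy": 0, "wz": 0.8, "fingers": 0}, {"dx": 1.2, "dy": -1.4, "dz": 0, "wx": 0, "wy": 0, "wz": 1.6, "fingers": 0}, {"dx": 1.8, "dy": -2.3, "dz": 0, "wx": 0, "wy": 0, "wz": 2.5, "fingers": 0}, {"dx": 2.4, "dy": -3.2, "dz": 0, "wx": 0, "wy": 0, "wz": 2.5, "fingers": 0}, {"dx": 3.0, "dy": -4.2, "dz": 0, "wx": 0, "wy": 0, "wz": 2.5, "fingers": 0}, {"dx": 3.5, "dy": -5.1, "dz": 0, "wx": 0, "wy": 0, "wz": 2.5, "fingers": 0}, {"dx": 4.0, "dy": -6.0, "dz": 0, "wx": 0, "wy": 0, "wz": 2.5, "fingers": 0}, {"dx": 4.4, "dy": -6.9, "dz": 0, "wx": 0, "wy": 0, "wz": 2.5, "fingers": 0}]}}

```text
clock: 1.75
position: [445.8, 188.2, 205.4]
eef_rot: [2.262, 2.18, 0.001]
wrist_force: [0.5, 0.2, 0.3]
finger_gap: 20.1
```

Call:
{"method": "apply_moves", "body": {"increments": [{"dx": 0.3, "dy": -0.9, "dz": 0, "wx": 0, "wy": 0, "wz": 0, "fingers": 0}, {"dx": 0.64, "dy": -1.7, "dz": 0, "wx": 0, "wy": 0, "wz": 0, "fingers": 0}, {"dx": 0.64, "dy": -2.01, "dz": -0.4, "wx": 0, "wy": 0, "wz": 0, "fingers": 0}, {"dx": 0.64, "dy": -2.01, "dz": -0.9, "wx": 0, "wy": 0, "wz": 0, "fingers": 0}, {"dx": 0.64, "dy": -2.01, "dz": -1.35, "wx": 0, "wy": 0, "wz": 0, "fingers": 0}, {"dx": 0.64, "dy": -2.01, "dz": -1.35, "wx": 0, "wy": 0, "wz": 0, "fingers": 0}]}}

```text
clock: 2.5
position: [483.5, 67.5, 123.3]
eef_rot: [-2.261, -2.179, 0.002]
wrist_force: [-0.5, -0.6, 1.1]
finger_gap: 0.5
```

```bash
python3 - <<'E'
from h import *
im=eyes.camera("scene");cv2.imwrite("pics/s2.png",cv2.resize(im[100:270,180:360,::-1],None,fx=3,fy=3))
im=eyes.camera("wrist");cv2.imwrite("pics/w2.png",im[:,:,::-1])
P=eyes.camera_params("wrist");print(np.round(P["intrinsics"],1).tolist(),np.round(P["T"],2).tolist())
print(eyes.spot_point("wrist","cap_top"),status.read_state()["position"])
E
```

```text
[[297.3, 0.0, 254.4], [0.0, 297.3, 186.2], [0.0, 0.0, 1.0]] [[0.04, 0.95, 0.3, 400.6], [1.0, -0.04, -0.01, 70.32], [0.0, 0.3, -0.95, 305.45], [0.0, 0.0, 0.0, 1.0]]
[{'centre': [483.2, 70.0, 84.4], 'p': 0.77}] [484.71581475  67.70493394 125.3979773 ]
```

View pics/s2.png

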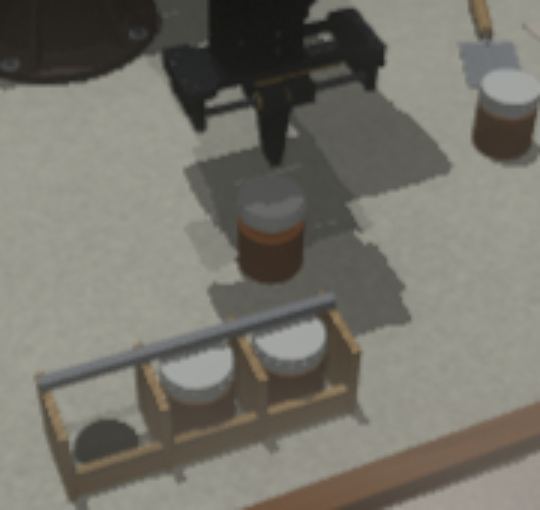

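View pics/w2.png

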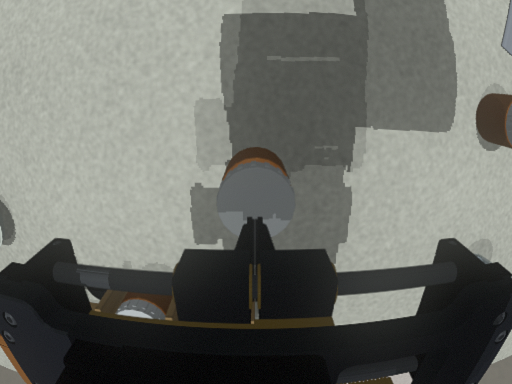

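The fingertip at (255,218) sits over the cap, whose centre is about (256,197), so they line up laterally. Pressing in small steps.

Call:
{"method": "apply_moves", "body": {"increments": [{"dx": 0, "dy": 0, "dz": -0.12, "wx": 0, "wy": 0, "wz": 0, "fingers": 0}, {"dx": 0, "dy": 0, "dz": -0.22, "wx": 0, "wy": 0, "wz": 0, "fingers": 0}, {"dx": 0, "dy": 0, "dz": -0.28, "wx": 0, "wy": 0, "wz": 0, "fingers": 0}, {"dx": 0, "dy": 0, "dz": -0.32, "wx": 0, "wy": 0, "wz": 0, "fingers": 0}, {"dx": 0, "dy": 0, "dz": -0.32, "wx": 0, "wy": 0, "wz": 0, "fingers": 0}]}}

```text
clock: 3.28
position: [484.7, 67.7, 106.0]
eef_rot: [2.261, 2.18, 0.002]
wrist_force: [-0.0, -0.1, -1.0]
finger_gap: 0.5
```

Call:
{"method": "apply_moves", "body": {"increments": [{"dx": 0, "dy": 0, "dz": -0.04, "wx": 0, "wy": 0, "wz": 0, "fingers": 0}, {"dx": 0, "dy": 0, "dz": -0.07, "wx": 0, "wy": 0, "wz": 0, "fingers": 0}, {"dx": 0, "dy": 0, "dz": -0.1, "wx": 0, "wy": 0, "wz": 0, "fingers": 0}, {"dx": 0, "dy": 0, "dz": -0.1, "wx": 0, "wy": 0, "wz": 0, "fingers": 0}]}}

```text
clock: 3.78
position: [484.6, 67.7, 99.9]
eef_rot: [2.261, 2.18, 0.002]
wrist_force: [0.4, -0.4, 0.3]
finger_gap: 1.0
```

Call:
{"method": "apply_moves", "body": {"increments": [{"dx": 0, "dy": 0, "dz": -0.02, "wx": 0, "wy": 0, "wz": 0, "fingers": 0}, {"dx": 0, "dy": 0, "dz": -0.04, "wx": 0, "wy": 0, "wz": 0, "fingers": 0}, {"dx": 0, "dy": 0, "dz": -0.04, "wx": 0, "wy": 0, "wz": 0, "fingers": 0}]}}

```text
clock: 4.15
position: [484.6, 67.7, 97.4]
eef_rot: [2.261, 2.18, 0.002]
wrist_force: [0.4, 0.3, 0.1]
finger_gap: 0.4
```

Call:
{"method": "apply_moves", "body": {"increments": [{"dx": 0, "dy": 0, "dz": -0.02, "wx": 0, "wy": 0, "wz": 0, "fingers": 0}, {"dx": 0, "dy": 0, "dz": -0.04, "wx": 0, "wy": 0, "wz": 0, "fingers": 0}, {"dx": 0, "dy": 0, "dz": -0.04, "wx": 0, "wy": 0, "wz": 0, "fingers": 0}]}}

```text
clock: 4.53
position: [484.5, 67.7, 94.9]
eef_rot: [2.261, 2.18, 0.002]
wrist_force: [0.1, -0.4, -0.1]
finger_gap: 0.3
```

Still no force at tip height 73 mm, which is odd. I'll look.

```bash
python3 - <<'E'
from h import *
s=status.read_state();print(s["wrist_force"],s["position"])
im=eyes.camera("scene");cv2.imwrite("pics/s3.png",cv2.resize(im[130:220,210:330,::-1],None,fx=6,fy=6))
im=eyes.camera("wrist");cv2.imwrite("pics/w3.png",im[:,:,::-1])
E
```

```text
[ 0.07257441 -0.4216971  -0.13774174] [484.52802919  67.6789118   94.94231258]
```

View pics/s3.png

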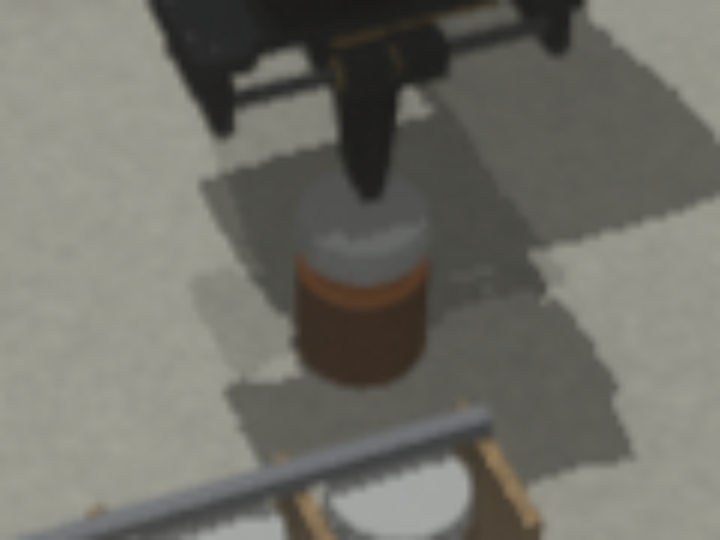

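View pics/w3.png

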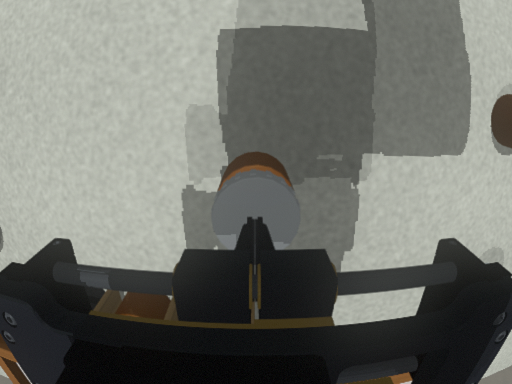

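```bash
python3 - <<'E'
from h import *
S=eyes.camera_params("scene")
for z in (73,85,95,105,117): print(z,w2pix(S,[484.5,67.7,z]))
for z in (0,76,89): print("jar",z,w2pix(S,[484,67.5,z]))
print([ (r["centre"],r["p"]) for r in eyes.spot_point("scene","cap_top")])
print([ (r["centre"],r["p"]) for r in eyes.spot_point("wrist","cap_top")])
for r in eyes.silhouettes("scene","jar"):
    ys,xs=np.nonzero(r["pixels"]); print(r["p"],xs.min(),xs.max(),ys.min(),ys.max())
E
```

```text
73 [269.94749554 168.53701263]
85 [270.01277299 165.34947068]
95 [270.06788326 162.65839872]
105 [270.12365358 159.93509618]
117 [270.19146605 156.62376761]
jar 0 [269.43755095 186.909199  ]
jar 76 [269.82588075 167.65479602]
jar 89 [269.8958114  164.18745238]
[([480.5, 70.0, 85.4], 0.63), ([631.6, -63.1, 0.2], 0.36), ([530.4, -332.6, 3.2], 0.34), ([415.8, -349.3, -2.3], 0.23)]
[]
0.9 337 359 123 153
0.59 258 280 159 194
0.57 264 288 206 235
0.5 192 300 197 267
```

The images show the tip still above a raised cap, and the force is zero. I'll continue down in small steps and watch the force.

Call:
{"method": "apply_moves", "body": {"increments": [{"dx": 0, "dy": 0, "dz": -0.03, "wx": 0, "wy": 0, "wz": 0, "fingers": 0}, {"dx": 0, "dy": 0, "dz": -0.06, "wx": 0, "wy": 0, "wz": 0, "fingers": 0}, {"dx": 0, "dy": 0, "dz": -0.06, "wx": 0, "wy": 0, "wz": 0, "fingers": 0}]}}

```text
clock: 5.15
position: [484.5, 67.7, 91.3]
eef_rot: [2.261, 2.18, 0.002]
wrist_force: [0.5, 0.5, 1.0]
finger_gap: 0.5
```

```bash
python3 - <<'E'
from h import *
s=status.read_state();print(s["wrist_force"],s["position"],s["joint_torque"])
im=eyes.camera("scene");cv2.imwrite("pics/s4.png",cv2.resize(im[130:220,210:330,::-1],None,fx=6,fy=6))
E
```

```text
[0.51500291 0.47054667 0.96281842] [484.54673555  67.67344049  91.2971286 ] [-2.21719805e-03 -5.00761807e+01 -1.65008497e+01 -1.96040858e-02
  4.19202796e-02 -5.55335464e-05]
```

View pics/s4.png

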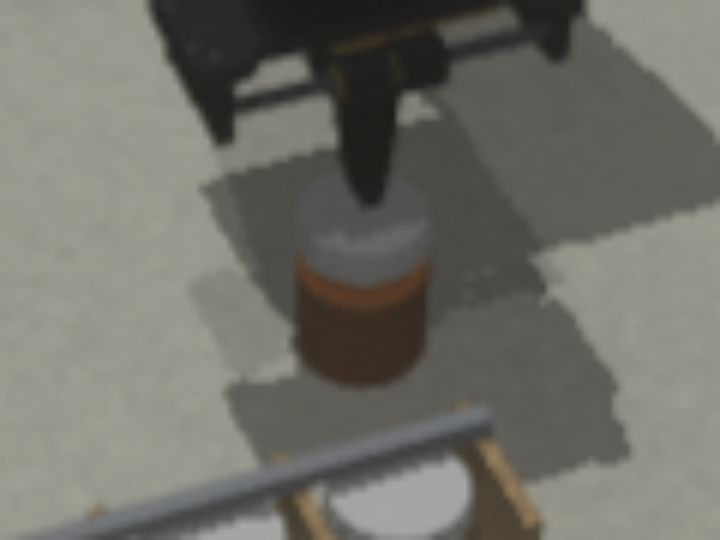

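Call:
{"method": "apply_moves", "body": {"increments": [{"dx": 0, "dy": 0, "dz": -0.03, "wx": 0, "wy": 0, "wz": 0, "fingers": 0}, {"dx": 0, "dy": 0, "dz": -0.06, "wx": 0, "wy": 0, "wz": 0, "fingers": 0}, {"dx": 0, "dy": 0, "dz": -0.06, "wx": 0, "wy": 0, "wz": 0, "fingers": 0}]}}

```text
clock: 5.58
position: [484.5, 67.6, 87.6]
eef_rot: [2.262, 2.18, 0.002]
wrist_force: [-0.4, 0.3, -0.6]
finger_gap: 0.5
```

Call:
{"method": "apply_moves", "body": {"increments": [{"dx": 0, "dy": 0, "dz": -0.03, "wx": 0, "wy": 0, "wz": 0, "fingers": 0}, {"dx": 0, "dy": 0, "dz": -0.06, "wx": 0, "wy": 0, "wz": 0, "fingers": 0}, {"dx": 0, "dy": 0, "dz": -0.06, "wx": 0, "wy": 0, "wz": 0, "fingers": 0}]}}

```text
clock: 5.95
position: [484.4, 67.7, 83.9]
eef_rot: [2.262, 2.18, 0.001]
wrist_force: [-0.2, 0.4, 0.4]
finger_gap: 0.4
```

```bash
python3 - <<'E'
from h import *
s=status.read_state();print(s["wrist_force"],s["position"])
im=eyes.camera("scene");cv2.imwrite("pics/s5.png",cv2.resize(im[130:220,210:330,::-1],None,fx=6,fy=6))
E
```

```text
[-0.15417308  0.37714153  0.39681423] [484.42273709  67.67287051  83.85314248]
```

View pics/s5.png

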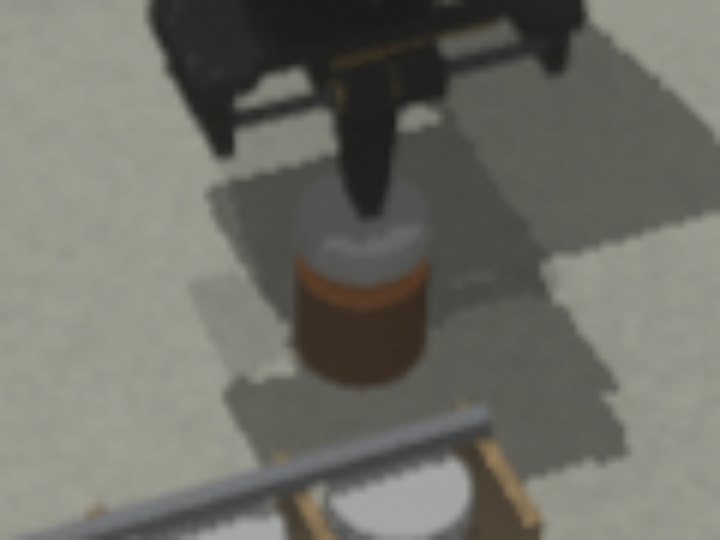

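Call:
{"method": "apply_moves", "body": {"increments": [{"dx": 0, "dy": 0, "dz": -0.02, "wx": 0, "wy": 0, "wz": 0, "fingers": 0}, {"dx": 0, "dy": 0, "dz": -0.04, "wx": 0, "wy": 0, "wz": 0, "fingers": 0}, {"dx": 0, "dy": 0, "dz": -0.04, "wx": 0, "wy": 0, "wz": 0, "fingers": 0}]}}

```text
clock: 6.38
position: [484.4, 67.7, 81.4]
eef_rot: [2.262, 2.18, 0.001]
wrist_force: [-0.2, 0.6, -0.5]
finger_gap: 0.3
```

Call:
{"method": "apply_moves", "body": {"increments": [{"dx": 0, "dy": 0, "dz": -0.02, "wx": 0, "wy": 0, "wz": 0, "fingers": 0}, {"dx": 0, "dy": 0, "dz": -0.04, "wx": 0, "wy": 0, "wz": 0, "fingers": 0}, {"dx": 0, "dy": 0, "dz": -0.04, "wx": 0, "wy": 0, "wz": 0, "fingers": 0}]}}

```text
clock: 6.75
position: [484.4, 67.7, 78.9]
eef_rot: [2.262, 2.18, 0.001]
wrist_force: [0.8, -0.3, 0.1]
finger_gap: 0.4
```

```bash
python3 - <<'E'
from h import *
s=status.read_state();print(s["wrist_force"],s["position"])
im=eyes.camera("scene");cv2.imwrite("pics/s6.png",cv2.resize(im[130:220,210:330,::-1],None,fx=6,fy=6))
im=eyes.camera("wrist");cv2.imwrite("pics/w6.png",im[:,:,::-1])
E
```

```text
[ 0.82340797 -0.30809408  0.08908226] [484.35941497  67.65681877  78.9432938 ]
```

View pics/s6.png

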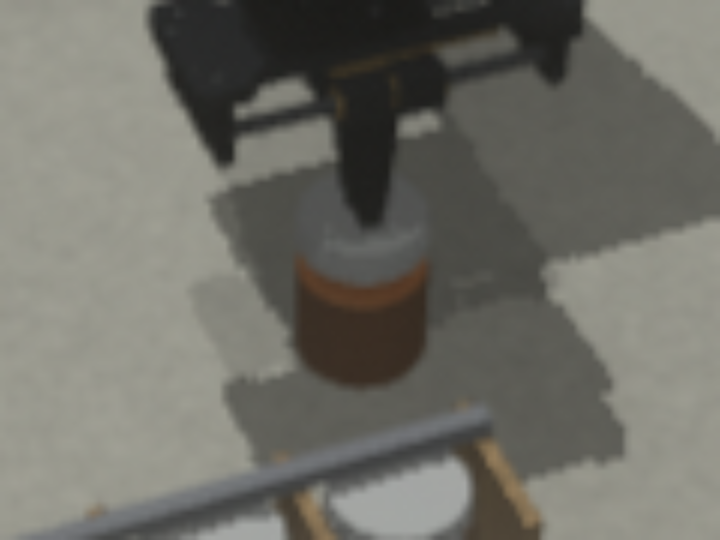

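View pics/w6.png

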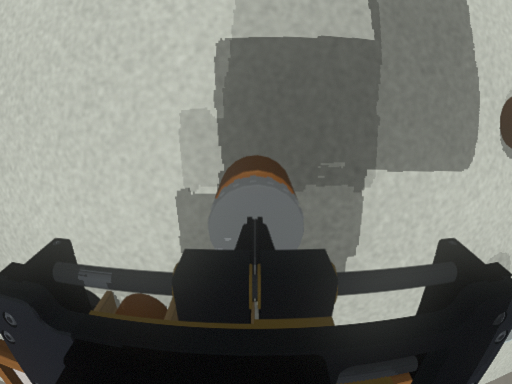

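```bash
cat >> h.py <<'E'
def ray(P,uv,fish=False):
    K=P["intrinsics"];T=P["T"]
    if fish:
        d=np.array([(uv[0]-K[0,2])/K[0,0],(uv[1]-K[1,2])/K[1,1]]);r=np.hypot(*d)
        v=np.array([*(np.sin(r)*d/r),np.cos(r)])
    else: v=np.linalg.solve(K,[uv[0],uv[1],1.0]); v/=np.linalg.norm(v)
    return T[:3,3],T[:3,:3]@v
def tri(rs):
    A=0;b=0
    for o,d in rs:
        M=np.eye(3)-np.outer(d,d);A=A+M;b=b+M@o
    return np.linalg.solve(A,b)
E
python3 - <<'E'
from h import *
S=eyes.camera_params("scene");W=eyes.camera_params("wrist");P=eyes.camera_params("top")
print(np.round(W["T"],3).tolist())
sc=lambda x,y:(210+(x+.5)/6-.5,130+(y+.5)/6-.5)
print("tip",tri([ray(S,sc(370,228)),ray(W,(255,218),True)]))
print("cap",tri([ray(S,sc(362,215)),ray(W,(256,213),True)]))
# top-image cap at different z in wrist
im=eyes.camera("top");cv2.imwrite("pics/t6.png",cv2.resize(im[100:300,160:380,::-1],None,fx=3.5,fy=3,interpolation=cv2.INTER_CUBIC))
print([(r["centre"],r["p"]) for r in eyes.spot_point("wrist","jar")])
E
```

```text
[[0.037, 0.954, 0.298, 400.556], [0.999, -0.036, -0.01, 70.335], [0.001, 0.298, -0.955, 259.441], [0.0, 0.0, 0.0, 1.0]]
tip [482.17131915  70.19808312  73.33562519]
cap [476.44261944  69.90593181  77.21043819]
[([482.8, 68.7, -4.0], 0.58), ([631.8, -70.2, 3.9], 0.56)]
```

View pics/t6.png

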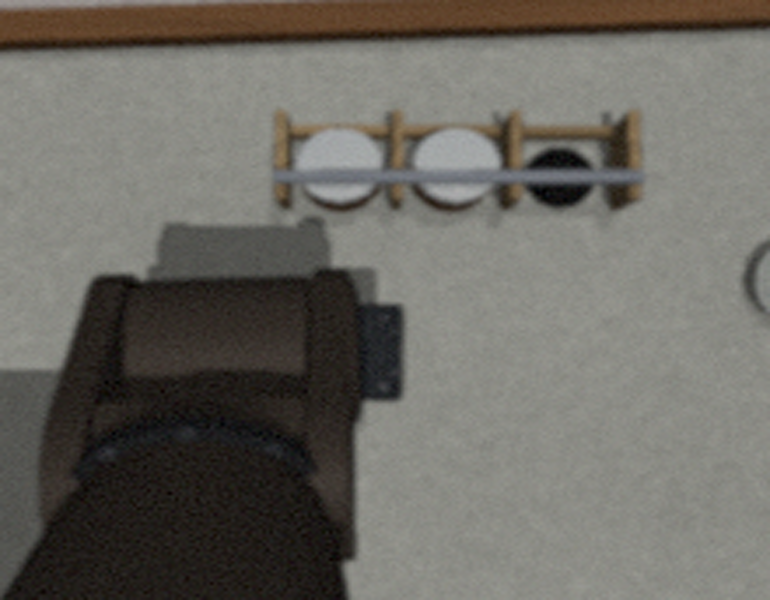

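```bash
python3 - <<'E'
from h import *
im=eyes.camera("scene")[:,:,::-1]; cv2.imwrite("pics/scene6.png",im)
a=cv2.imread("pics/scene1.png")
f=lambda i:cv2.resize(i[145:205,245:295],None,fx=8,fy=8,interpolation=cv2.INTER_CUBIC)
o=np.hstack([f(a),f(im)]); o=cv2.convertScaleAbs(o,alpha=1.5); cv2.imwrite("pics/cmp6.png",o[:600,:800])
E
```

```text
(no output)
```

View pics/cmp6.png

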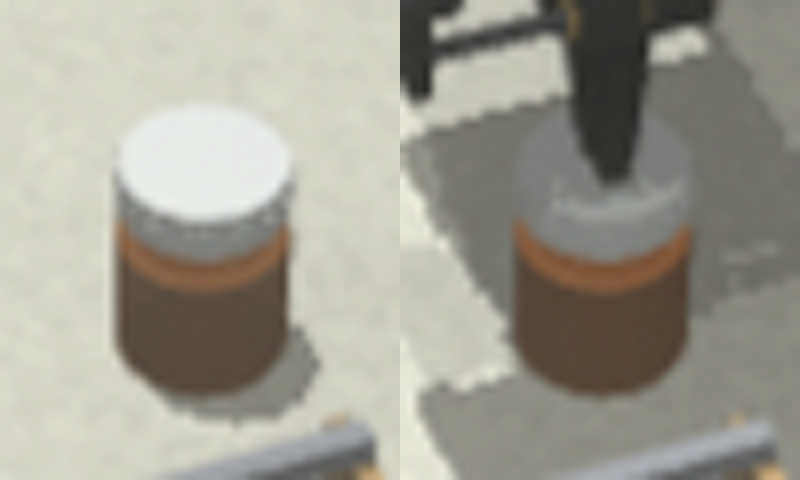

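```bash
python3 - <<'E'
from h import *
S=eyes.camera_params("scene");W=eyes.camera_params("wrist");P=eyes.camera_params("top")
for y in (-22.3,157.7):
  for x in (447,484,522):
    for z in (135,): print(x,y,z,np.round(w2pix(S,[x,y,z]),1))
im=cv2.imread("pics/scene6.png"); o=cv2.resize(im[60:200,190:340],None,fx=5,fy=5,interpolation=cv2.INTER_CUBIC)
o=cv2.convertScaleAbs(o[:600],alpha=2,beta=20);cv2.imwrite("pics/s6b.png",o)
E
```

```text
447 -22.3 135 [234.5 151.9]
484 -22.3 135 [239.4 160.1]
522 -22.3 135 [244.7 168.8]
447 157.7 135 [293.7 135.7]
484 157.7 135 [299.7 143.2]
522 157.7 135 [306.1 151.2]
```

View pics/s6b.png

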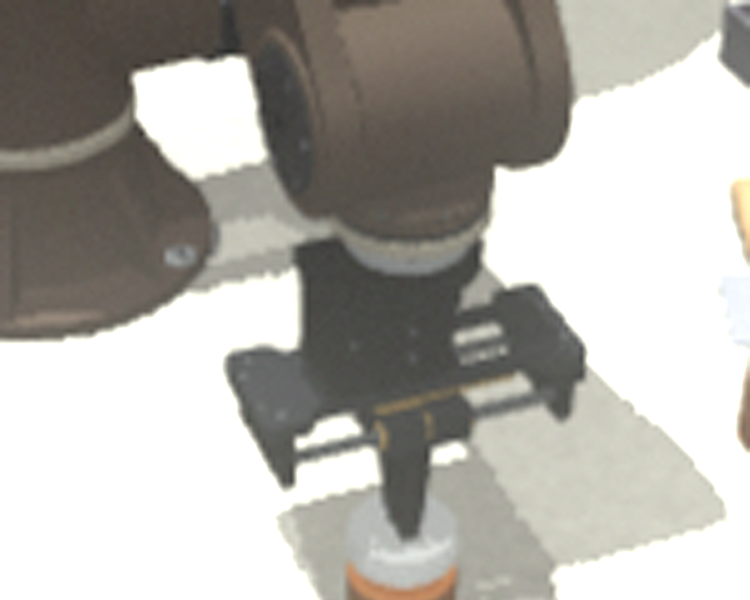

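The cap hasn't moved. The tip appears about 10 mm to +x of the cap centre and still above it, so the reported pose doesn't match the images. I'll back up, shift −x and then feel for contact.

Call:
{"method": "apply_moves", "body": {"increments": [{"dx": 0, "dy": 0, "dz": 0.08, "wx": 0, "wy": 0, "wz": 0, "fingers": 0}, {"dx": -0.17, "dy": -0.03, "dz": 0.08, "wx": 0, "wy": 0, "wz": 0, "fingers": 0}, {"dx": -0.17, "dy": -0.03, "dz": 0, "wx": 0, "wy": 0, "wz": 0, "fingers": 0}, {"dx": -0.17, "dy": -0.03, "dz": -0.03, "wx": 0, "wy": 0, "wz": 0, "fingers": 0}, {"dx": -0.17, "dy": -0.03, "dz": -0.03, "wx": 0, "wy": 0, "wz": 0, "fingers": 0}]}}

```text
clock: 7.62
position: [474.3, 65.9, 77.1]
eef_rot: [2.262, 2.18, 0.001]
wrist_force: [0.1, 0.4, -0.4]
finger_gap: 0.5
```

```bash
cat > snap.py <<'E'
from h import *
import sys
n=sys.argv[1]
s=status.read_state();print(np.round(s["wrist_force"],1),np.round(s["position"],1),s["clock"])
im=eyes.camera("scene")[:,:,::-1];w=eyes.camera("wrist")[:,:,::-1]
cv2.imwrite(f"pics/scene{n}.png",im);cv2.imwrite(f"pics/wrist{n}.png",w)
a=cv2.resize(im[145:205,245:295],None,fx=8,fy=8,interpolation=cv2.INTER_CUBIC)
b=cv2.resize(w[140:270,206:306],None,fx=3.69,fy=3.69,interpolation=cv2.INTER_CUBIC)[:480]
o=cv2.convertScaleAbs(np.hstack([a,b]),alpha=1.6,beta=10);cv2.imwrite(f"pics/cmp{n}.png",o[:,:800])
E
python3 snap.py 7
```

```text
[ 0.1  0.4 -0.4] [474.3  65.9  77.1] 7.625
```

View pics/cmp7.png

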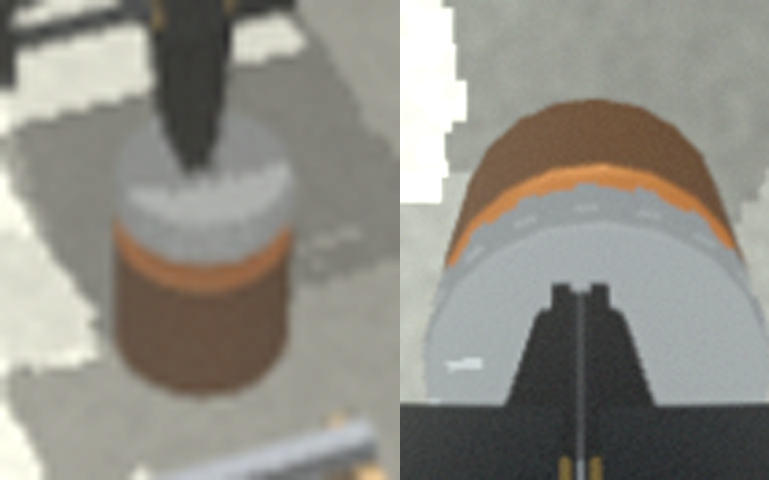

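Call:
{"method": "apply_moves", "body": {"increments": [{"dx": 0.05, "dy": 0.02, "dz": 0.05, "wx": 0, "wy": 0, "wz": 0, "fingers": 0}, {"dx": 0.1, "dy": 0.03, "dz": 0, "wx": 0, "wy": 0, "wz": 0, "fingers": 0}, {"dx": 0.1, "dy": 0.03, "dz": -0.04, "wx": 0, "wy": 0, "wz": 0, "fingers": 0}, {"dx": 0.1, "dy": 0.03, "dz": -0.08, "wx": 0, "wy": 0, "wz": 0, "fingers": 0}, {"dx": 0.1, "dy": 0.03, "dz": -0.08, "wx": 0, "wy": 0, "wz": 0, "fingers": 0}]}}

```text
clock: 8.35
position: [480.6, 67.7, 72.3]
eef_rot: [2.262, 2.18, 0.002]
wrist_force: [0.3, 0.2, -0.1]
finger_gap: 0.1
```

```bash
python3 snap.py 8
```

```text
[ 0.3  0.2 -0.1] [480.6  67.7  72.3] 8.35
```

View pics/cmp8.png

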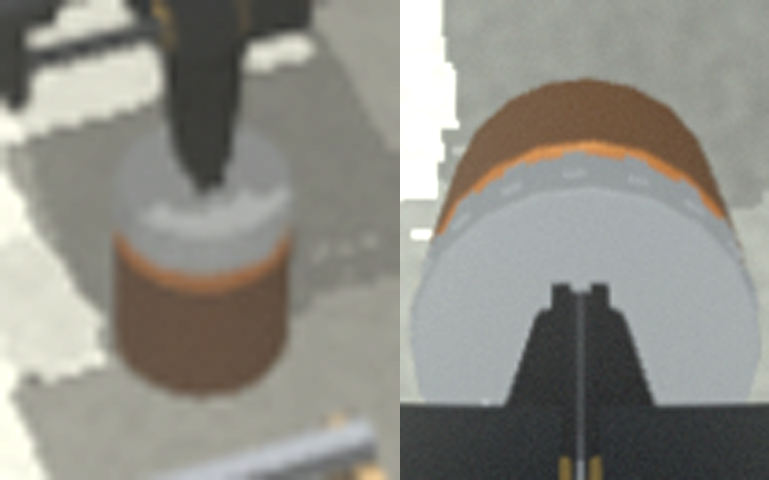

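Contact has been made: the cap has moved down and the orange neck ring is thinner. From the images the real tip height is about TCP z + 10. Continuing through the detent.

Call:
{"method": "apply_moves", "body": {"increments": [{"dx": 0, "dy": 0, "dz": -0.02, "wx": 0, "wy": 0, "wz": 0, "fingers": 0}, {"dx": 0, "dy": 0, "dz": -0.04, "wx": 0, "wy": 0, "wz": 0, "fingers": 0}, {"dx": 0, "dy": 0, "dz": -0.05, "wx": 0, "wy": 0, "wz": 0, "fingers": 0}]}}

```text
clock: 8.82
position: [480.3, 67.7, 69.0]
eef_rot: [-2.262, -2.18, -0.001]
wrist_force: [-0.5, 0.4, 2.3]
finger_gap: 0.4
```

Call:
{"method": "apply_moves", "body": {"increments": [{"dx": 0, "dy": 0, "dz": -0.02, "wx": 0, "wy": 0, "wz": 0, "fingers": 0}, {"dx": 0, "dy": 0, "dz": -0.03, "wx": 0, "wy": 0, "wz": 0, "fingers": 0}, {"dx": 0, "dy": 0, "dz": -0.03, "wx": 0, "wy": 0, "wz": 0, "fingers": 0}]}}

```text
clock: 9.2
position: [480.2, 67.7, 67.1]
eef_rot: [-2.262, -2.18, -0.001]
wrist_force: [-0.3, -0.3, -0.8]
finger_gap: 0.3
```

```bash
python3 snap.py 9
```

```text
[-0.3 -0.3 -0.8] [480.2  67.7  67.1] 9.2
```

View pics/cmp9.png

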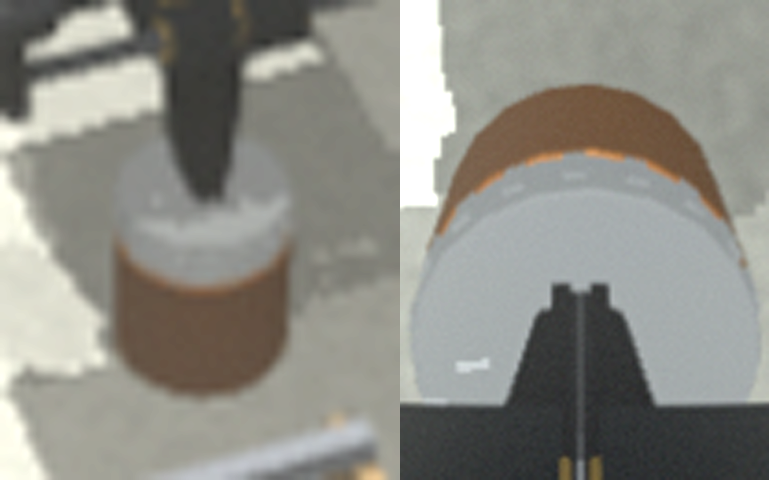

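Call:
{"method": "apply_moves", "body": {"increments": [{"dx": 0, "dy": 0, "dz": -0.02, "wx": 0, "wy": 0, "wz": 0, "fingers": 0}, {"dx": 0, "dy": 0, "dz": -0.03, "wx": 0, "wy": 0, "wz": 0, "fingers": 0}, {"dx": 0, "dy": 0, "dz": -0.03, "wx": 0, "wy": 0, "wz": 0, "fingers": 0}]}}

```text
clock: 9.68
position: [480.5, 67.7, 66.6]
eef_rot: [2.261, 2.18, 0.002]
wrist_force: [-4.0, -0.6, 19.4]
finger_gap: 0.6
```

Call:
{"method": "apply_moves", "body": {"increments": [{"dx": 0, "dy": 0, "dz": -0.02, "wx": 0, "wy": 0, "wz": 0, "fingers": 0}, {"dx": 0, "dy": 0, "dz": -0.03, "wx": 0, "wy": 0, "wz": 0, "fingers": 0}, {"dx": 0, "dy": 0, "dz": -0.03, "wx": 0, "wy": 0, "wz": 0, "fingers": 0}]}}

```text
clock: 10.05
position: [480.5, 67.7, 66.5]
eef_rot: [2.26, 2.179, 0.003]
wrist_force: [-7.0, -0.2, 29.2]
finger_gap: 0.3
```

```bash
python3 snap.py 10
```

```text
[-7.  -0.2 29.2] [480.5  67.7  66.5] 10.05
```

View pics/cmp10.png

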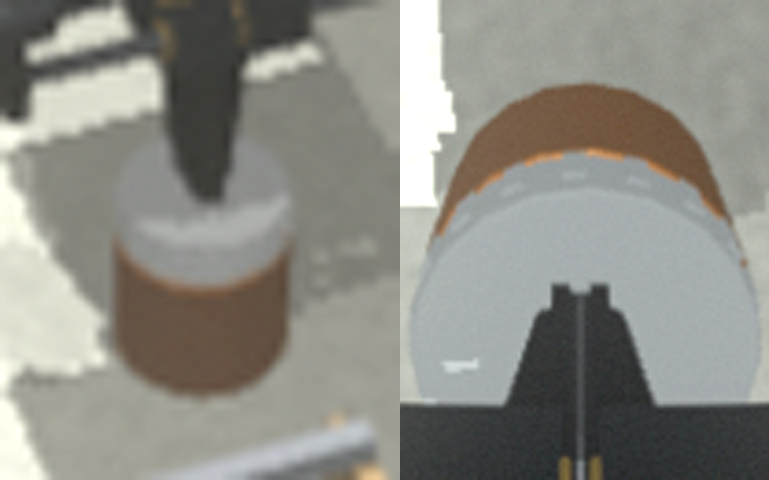

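The force is 29 N with no further travel, so the cap is home. I'll retreat, check the cap against the closed jars, and work out the gripper geometry before pushing.

Call:
{"method": "apply_moves", "body": {"increments": [{"dx": 0, "dy": 0, "dz": 0.1, "wx": 0, "wy": 0, "wz": 0, "fingers": 0}, {"dx": 0, "dy": 0, "dz": 0.5, "wx": 0, "wy": 0, "wz": 0, "fingers": 30}, {"dx": -0.6, "dy": 0, "dz": 0.9, "wx": 0, "wy": 0, "wz": 0, "fingers": 40}, {"dx": -1.2, "dy": 0, "dz": 0.9, "wx": 0, "wy": 0, "wz": 0, "fingers": 40}, {"dx": -1.7, "dy": 0, "dz": 0.9, "wx": 0, "wy": 0, "wz": 0, "fingers": 40}, {"dx": -1.7, "dy": 0, "dz": 0.9, "wx": 0, "wy": 0, "wz": 0, "fingers": 40}]}}

```text
clock: 10.9
position: [377.0, 67.8, 120.8]
eef_rot: [2.26, 2.18, 0.003]
wrist_force: [0.5, 0.2, -0.2]
finger_gap: 39.3
```

```bash
python3 snap.py 11; python3 - <<'E'
from h import *
S=eyes.camera_params("scene")
for z in (135,145,155,165,175):
    print(z,np.round(pix2w(S,(247.5,157.3),z),1),np.round(pix2w(S,(302.8,142.8),z),1))
im=cv2.imread("pics/scene11.png");o=cv2.resize(im[80:230,190:380],None,fx=4,fy=4,interpolation=cv2.INTER_CUBIC)
cv2.imwrite("pics/s11.png",cv2.convertScaleAbs(o,alpha=1.6,beta=15))
im=eyes.camera("top");cv2.imwrite("pics/t11.png",im[:,:,::-1])
for c in("scene","top"): 
  for n in ("cap_top","jar"): print(c,n,[(np.round(r["centre"],1).tolist(),round(float(r["p"]),2)) for r in eyes.spot_point(c,n)])
E
```

```text
[ 0.5  0.2 -0.2] [377.   67.8 120.8] 10.9
135 [482.    1.7 135. ] [485.9 166.4 135. ]
145 [493.   -2.5 145. ] [496.8 159.9 145. ]
155 [504.   -6.7 155. ] [507.8 153.4 155. ]
165 [515. -11. 165.] [518.7 146.9 165. ]
175 [525.9 -15.2 175. ] [529.6 140.4 175. ]
scene cap_top [([485.3, 70.9, 75.0], 0.79)]
scene jar [([634.2, -67.1, 2.6], 0.89), ([482.4, 70.0, 3.3], 0.88), ([636.6, 11.9, 2.4], 0.73), ([412.1, 375.2, -0.4], 0.71)]
top cap_top [([480.7, 65.4, 78.2], 0.91)]
top jar [([415.1, 375.2, -3.0], 0.94), ([627.8, -70.2, -2.1], 0.89), ([481.2, 68.0, -2.9], 0.84), ([637.3, 17.7, -0.6], 0.78)]
```

View pics/s11.png

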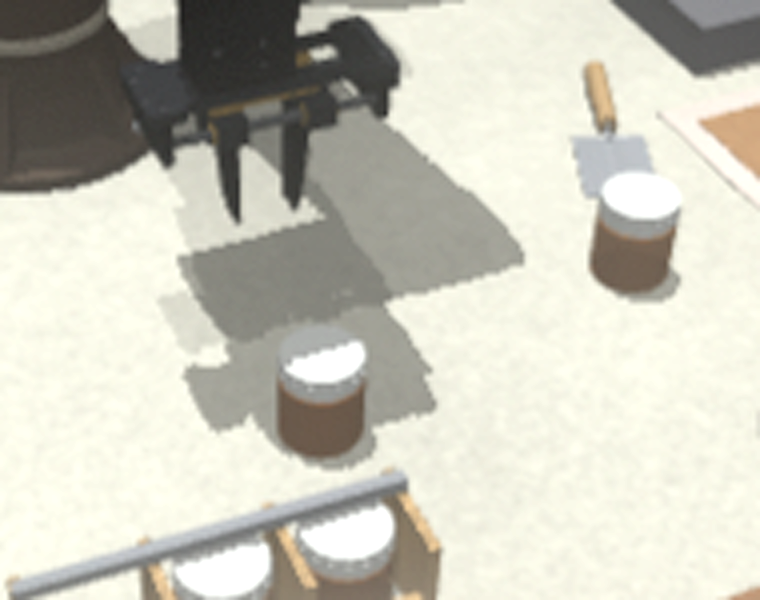

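View pics/wrist11.png

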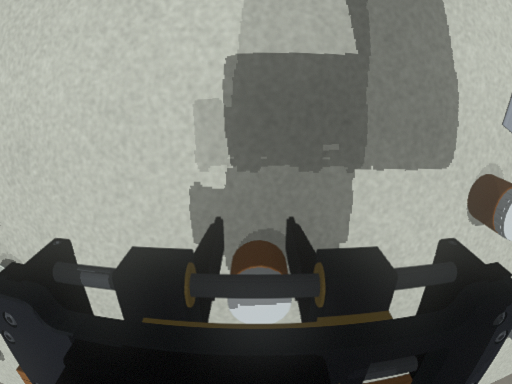

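View pics/t11.png

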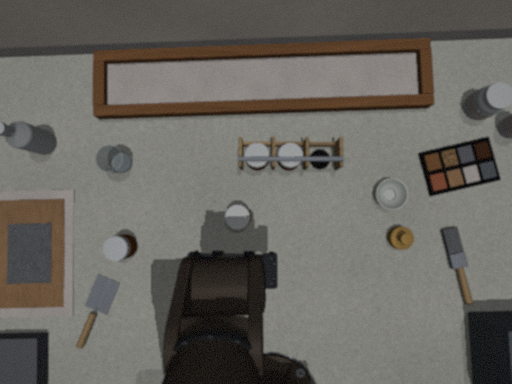

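The cap is home and looks the same as jar_d. The network puts its top at 75–78. The fingertips show at (238,222) and (293,208) in the crop, so I'll triangulate them.

```bash
python3 - <<'E'
from h import *
S=eyes.camera_params("scene");W=eyes.camera_params("wrist")
sc=lambda x,y:(190+(x+.5)/4-.5,80+(y+.5)/4-.5)
for a,b in [((238,222),(221,218)),((294,209),(290,218))]:
    p=tri([ray(S,sc(*a)),ray(W,b,True)]);print(p)
# wrist vs jar cap: home z=76, visible face; and the jar bottom; jar_d
print(np.round(W["T"][:3,3],1))
def wpix(P,p):
    c=P["T"][:3,:3].T@(np.array(p,float)-P["T"][:3,3]);r=np.hypot(c[0],c[1]);th=np.arctan2(r,c[2])
    return P["intrinsics"][:2,2]+P["intrinsics"][0,0]*th*c[:2]/r
for p in [(484,67.5,76),(484-31,67.5,76),(484-32,67.5,0),(414,375,76),(377,67.8,99),(377,87.5,99),(377,48,99),(377,87.5,130)]: print(p,np.round(wpix(W,p),1))
E
```

```text
[373.95006306  47.76055815 119.53517848]
[375.65372142  92.79628417 118.58027955]
[294.8  70.4 300.6]
(484, 67.5, 76) [258.4 303.8]
(453, 67.5, 76) [257.4 278.1]
(452, 67.5, 0) [256.7 238.9]
(414, 375, 76) [520.  216.7]
(377, 67.8, 99) [254.8 210.8]
(377, 87.5, 99) [281.6 209.8]
(377, 48, 99) [227.8 211.7]
(377, 87.5, 130) [285.8 228. ]
```

Summary of the geometry:
- The images and the contact agree that the tips sit at about reported z + 9.5, with the gripper body about 77–81 mm above them.
- The plan is to cage the jar loosely with no grip, slide it along the rack's y to line up with the bay, then push it in from behind with both fingers as a cradle.

Next I'll lower around the jar with the fingers open, partway first.

Call:
{"method": "apply_moves", "body": {"increments": [{"dx": 0.6, "dy": 0, "dz": 0, "wx": 0, "wy": 0, "wz": 0, "fingers": 95}, {"dx": 1.2, "dy": 0, "dz": 0, "wx": 0, "wy": 0, "wz": 0, "fingers": 95}, {"dx": 1.77, "dy": 0, "dz": 0, "wx": 0, "wy": 0, "wz": 0, "fingers": 95}, {"dx": 1.77, "dy": 0, "dz": -0.3, "wx": 0, "wy": 0, "wz": 0, "fingers": 95}, {"dx": 1.77, "dy": 0, "dz": -0.8, "wx": 0, "wy": 0, "wz": 0, "fingers": 95}, {"dx": 1.77, "dy": 0, "dz": -1.3, "wx": 0, "wy": 0, "wz": 0, "fingers": 95}, {"dx": 1.77, "dy": 0, "dz": -1.5, "wx": 0, "wy": 0, "wz": 0, "fingers": 95}, {"dx": 1.77, "dy": 0, "dz": -1.5, "wx": 0, "wy": 0, "wz": 0, "fingers": 95}]}}

```text
clock: 12.25
position: [485.1, 67.7, 30.0]
eef_rot: [2.261, 2.18, 0.002]
wrist_force: [-0.1, -0.6, 1.0]
finger_gap: 94.9
```

```bash
python3 snap.py 12; python3 - <<'E'
import cv2
im=cv2.imread("pics/scene12.png");o=cv2.resize(im[100:240,190:340],None,fx=4,fy=4,interpolation=cv2.INTER_CUBIC)
cv2.imwrite("pics/s12.png",cv2.convertScaleAbs(o,alpha=1.6,beta=15))
E
```

```text
[-0.1 -0.6  1. ] [485.1  67.7  30. ] 12.25
```

View pics/s12.png

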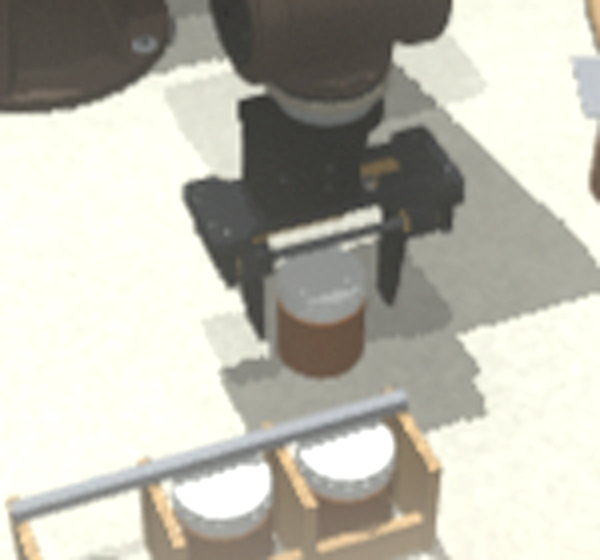

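View pics/wrist12.png

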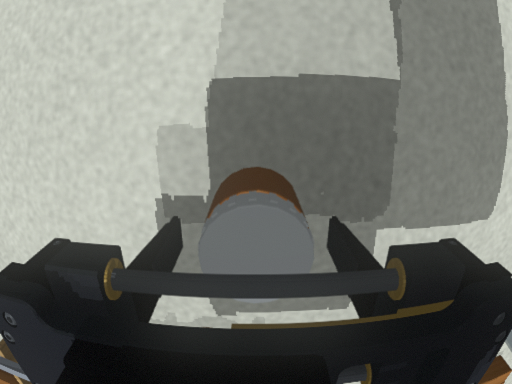

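The fingers straddle the jar, with tips at about (262,338) and (388,303) and the jar between them. Lowering and forming the loose cage.

Call:
{"method": "apply_moves", "body": {"increments": [{"dx": 0, "dy": 0, "dz": -0.2, "wx": 0, "wy": 0, "wz": 0, "fingers": 95}, {"dx": 0, "dy": 0, "dz": -0.36, "wx": 0, "wy": 0, "wz": 0, "fingers": 85}, {"dx": 0, "dy": 0, "dz": -0.36, "wx": 0, "wy": 0, "wz": 0, "fingers": 78}, {"dx": 0, "dy": 0, "dz": -0.36, "wx": 0, "wy": 0, "wz": 0, "fingers": 72}, {"dx": 0, "dy": 0, "dz": -0.36, "wx": 0, "wy": 0, "wz": 0, "fingers": 70}, {"dx": 0, "dy": 0, "dz": -0.36, "wx": 0, "wy": 0, "wz": 0, "fingers": 70}]}}

```text
clock: 13.1
position: [485.8, 67.7, 9.6]
eef_rot: [2.26, 2.179, 0.005]
wrist_force: [-0.0, -0.7, -0.8]
finger_gap: 70.2
```

Call:
{"method": "apply_moves", "body": {"increments": [{"dx": 0, "dy": -0.1, "dz": 0, "wx": 0, "wy": 0, "wz": 0, "fingers": 70}, {"dx": -0.01, "dy": -0.3, "dz": 0, "wx": 0, "wy": 0, "wz": 0, "fingers": 70}, {"dx": -0.02, "dy": -0.6, "dz": 0, "wx": 0, "wy": 0, "wz": 0, "fingers": 70}, {"dx": -0.03, "dy": -0.9, "dz": 0, "wx": 0, "wy": 0, "wz": 0, "fingers": 70}, {"dx": -0.05, "dy": -1.2, "dz": 0, "wx": 0, "wy": 0, "wz": 0, "fingers": 70}, {"dx": -0.06, "dy": -1.5, "dz": 0, "wx": 0, "wy": 0, "wz": 0, "fingers": 70}, {"dx": -0.07, "dy": -1.7, "dz": 0, "wx": 0, "wy": 0, "wz": 0, "fingers": 70}, {"dx": -0.07, "dy": -1.8, "dz": 0, "wx": 0, "wy": 0, "wz": 0, "fingers": 70}]}}

```text
clock: 14.1
position: [481.4, -41.0, 9.6]
eef_rot: [2.261, 2.178, 0.005]
wrist_force: [0.3, 2.8, 0.9]
finger_gap: 70.0
```

```bash
python3 snap.py 13
```

```text
[0.3 2.8 0.9] [481.4 -41.    9.6] 14.1
```

View pics/wrist13.png

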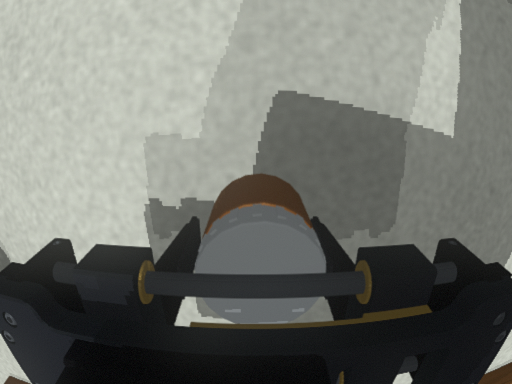

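View pics/scene13.png

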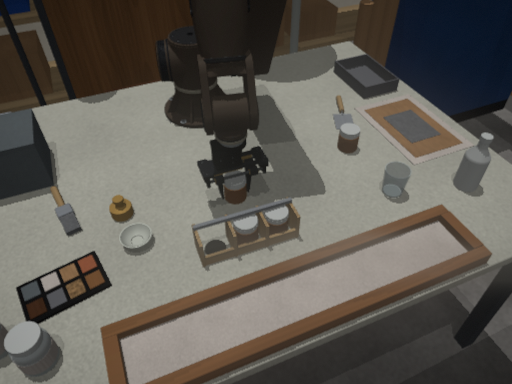

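The jar is sliding upright in the cage at 2.8 N. Continuing.

Call:
{"method": "apply_moves", "body": {"increments": [{"dx": 0, "dy": -0.15, "dz": 0, "wx": 0, "wy": 0, "wz": 0, "fingers": 70}, {"dx": -0.01, "dy": -0.45, "dz": 0, "wx": 0, "wy": 0, "wz": 0, "fingers": 70}, {"dx": -0.02, "dy": -0.75, "dz": 0, "wx": 0, "wy": 0, "wz": 0, "fingers": 70}, {"dx": -0.04, "dy": -1.05, "dz": 0, "wx": 0, "wy": 0, "wz": 0, "fingers": 70}, {"dx": -0.05, "dy": -1.35, "dz": 0, "wx": 0, "wy": 0, "wz": 0, "fingers": 70}, {"dx": -0.06, "dy": -1.6, "dz": 0, "wx": 0, "wy": 0, "wz": 0, "fingers": 70}, {"dx": -0.07, "dy": -1.78, "dz": 0, "wx": 0, "wy": 0, "wz": 0, "fingers": 70}, {"dx": -0.07, "dy": -1.81, "dz": 0, "wx": 0, "wy": 0, "wz": 0, "fingers": 70}]}}

```text
clock: 15.2
position: [477.4, -150.1, 9.6]
eef_rot: [2.261, 2.177, 0.005]
wrist_force: [-0.3, 2.9, 1.2]
finger_gap: 70.0
```

Call:
{"method": "apply_moves", "body": {"increments": [{"dx": 0, "dy": 0, "dz": 0, "wx": 0, "wy": 0, "wz": 0, "fingers": 90}, {"dx": 0, "dy": 0.06, "dz": 0, "wx": 0, "wy": 0, "wz": 0, "fingers": 95}, {"dx": 0, "dy": 0.06, "dz": 0.4, "wx": 0, "wy": 0, "wz": 0, "fingers": 95}, {"dx": 0, "dy": 0.06, "dz": 1.0, "wx": 0, "wy": 0, "wz": 0, "fingers": 95}, {"dx": -0.3, "dy": 0.06, "dz": 1.6, "wx": 0, "wy": 0, "wz": 0, "fingers": 80}, {"dx": -1.0, "dy": 0.06, "dz": 1.6, "wx": 0, "wy": 0, "wz": 0, "fingers": 50}, {"dx": -1.4, "dy": 0.06, "dz": 1.6, "wx": 0, "wy": 0, "wz": 0, "fingers": 30}, {"dx": -1.4, "dy": 0.06, "dz": 1.6, "wx": 0, "wy": 0, "wz": 0, "fingers": 30}]}}

```text
clock: 16.2
position: [392.5, -146.0, 105.9]
eef_rot: [2.262, 2.177, 0.005]
wrist_force: [0.5, -0.3, 0.9]
finger_gap: 60.6
```

```bash
python3 snap.py 14; python3 - <<'E'
from h import *
im=eyes.camera("top")[:,:,::-1]
cv2.imwrite("pics/top14.png",cv2.resize(im[120:240,220:360],None,fx=5,fy=5,interpolation=cv2.INTER_CUBIC))
for c in("scene","top"): 
  for n in ("cap_top","jar"): print(c,n,[(np.round(r["centre"],1).tolist(),round(float(r["p"]),2)) for r in eyes.spot_point(c,n)])
E
```

```text
[ 0.5 -0.3  0.9] [ 392.5 -146.   105.9] 16.2
scene cap_top [([474.7, -145.8, 73.9], 0.97)]
scene jar [([636.5, 12.0, -0.1], 0.93), ([413.9, 377.8, 2.2], 0.8), ([633.7, -63.7, 2.7], 0.64), ([472.8, -145.8, 4.2], 0.58)]
top cap_top [([470.1, -151.7, 76.9], 0.74)]
top jar [([415.9, 376.5, -5.6], 0.71), ([633.7, -67.4, 0.3], 0.68), ([471.9, -147.8, -1.9], 0.62), ([639.0, 14.4, -0.3], 0.58)]
```

View pics/top14.png

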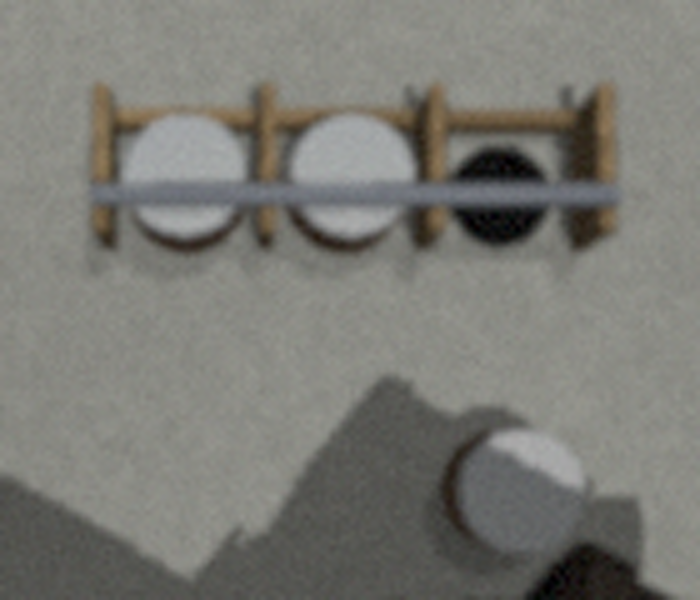

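View pics/scene14.png

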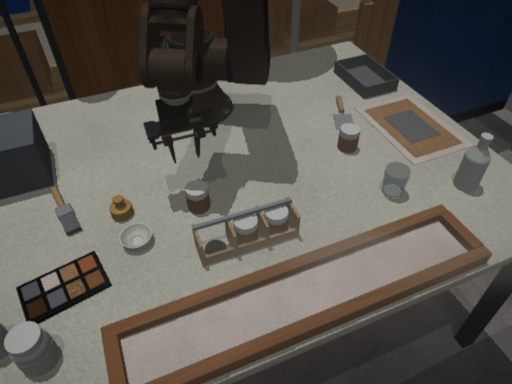

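The jar is at about (473,−148) on the bay line. Now descend behind it with a narrow finger gap.

Call:
{"method": "apply_moves", "body": {"increments": [{"dx": 0.2, "dy": 0, "dz": 0, "wx": 0, "wy": 0, "wz": 0, "fingers": 30}, {"dx": 0.35, "dy": 0.01, "dz": 0, "wx": 0, "wy": 0, "wz": 0, "fingers": 30}, {"dx": 0.35, "dy": 0.01, "dz": -0.4, "wx": 0, "wy": 0, "wz": 0, "fingers": 30}, {"dx": 0.35, "dy": 0.01, "dz": -0.9, "wx": 0, "wy": 0, "wz": 0, "fingers": 30}, {"dx": 0.35, "dy": 0.01, "dz": -1.4, "wx": 0, "wy": 0, "wz": 0, "fingers": 30}, {"dx": 0.35, "dy": 0.01, "dz": -1.46, "wx": 0, "wy": 0, "wz": 0, "fingers": 30}]}}

```text
clock: 17.3
position: [414.7, -145.5, 16.5]
eef_rot: [-2.262, -2.179, -0.003]
wrist_force: [0.7, -0.4, 0.5]
finger_gap: 30.0
```

```bash
python3 snap.py 15
```

```text
[ 0.7 -0.4  0.5] [ 414.7 -145.5   16.5] 17.3
```

View pics/wrist15.png

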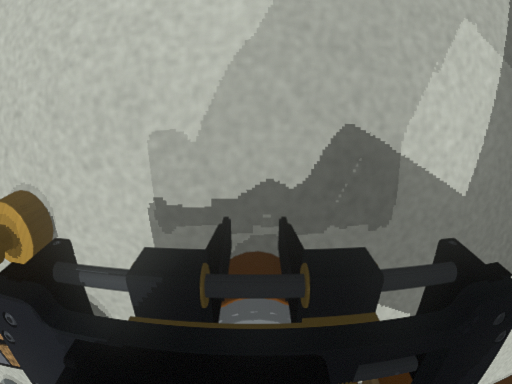

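View pics/scene15.png

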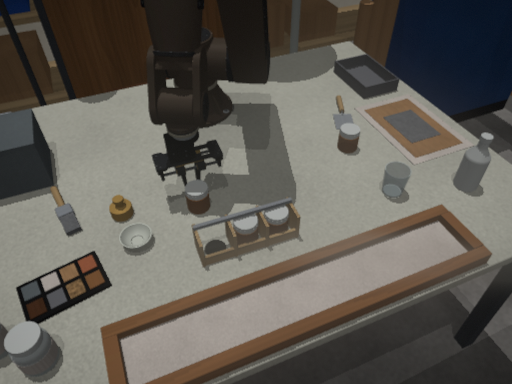

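The jar is centred ahead of the fingers, at about (255,260) in the wrist view. Pushing along the rack's x.

Call:
{"method": "apply_moves", "body": {"increments": [{"dx": 0.15, "dy": -0.01, "dz": 0.04, "wx": 0, "wy": 0, "wz": 0, "fingers": 30}, {"dx": 0.35, "dy": -0.01, "dz": 0.04, "wx": 0, "wy": 0, "wz": 0, "fingers": 30}, {"dx": 0.6, "dy": -0.02, "dz": 0.04, "wx": 0, "wy": 0, "wz": 0, "fingers": 30}, {"dx": 0.85, "dy": -0.03, "dz": 0.04, "wx": 0, "wy": 0, "wz": 0, "fingers": 30}, {"dx": 1.1, "dy": -0.04, "dz": 0.04, "wx": 0, "wy": 0, "wz": 0, "fingers": 30}, {"dx": 1.35, "dy": -0.05, "dz": 0.04, "wx": 0, "wy": 0, "wz": 0, "fingers": 30}, {"dx": 1.55, "dy": -0.06, "dz": 0.04, "wx": 0, "wy": 0, "wz": 0, "fingers": 30}, {"dx": 1.65, "dy": -0.06, "dz": 0.04, "wx": 0, "wy": 0, "wz": 0, "fingers": 30}]}}

```text
clock: 18.4
position: [515.0, -149.5, 20.1]
eef_rot: [2.261, 2.178, 0.005]
wrist_force: [-4.5, -0.4, 2.8]
finger_gap: 30.2
```

```bash
python3 snap.py 16; python3 - <<'E'
from h import *
im=cv2.imread("pics/scene16.png");o=cv2.resize(im[130:270,150:320],None,fx=4,fy=4,interpolation=cv2.INTER_CUBIC)
cv2.imwrite("pics/s16.png",cv2.convertScaleAbs(o,alpha=1.6,beta=15))
im=eyes.camera("top")[:,:,::-1]
cv2.imwrite("pics/top16.png",cv2.resize(im[120:240,220:360],None,fx=5,fy=5,interpolation=cv2.INTER_CUBIC))
for c in("scene","top"): 
  for n in ("cap_top",): print(c,n,[(np.round(r["centre"],1).tolist(),round(float(r["p"]),2)) for r in eyes.spot_point(c,n)])
E
```

```text
[-4.5 -0.4  2.8] [ 515.  -149.5   20.1] 18.4
scene cap_top [([555.2, -149.8, 75.3], 0.73)]
top cap_top []
```

View pics/s16.png

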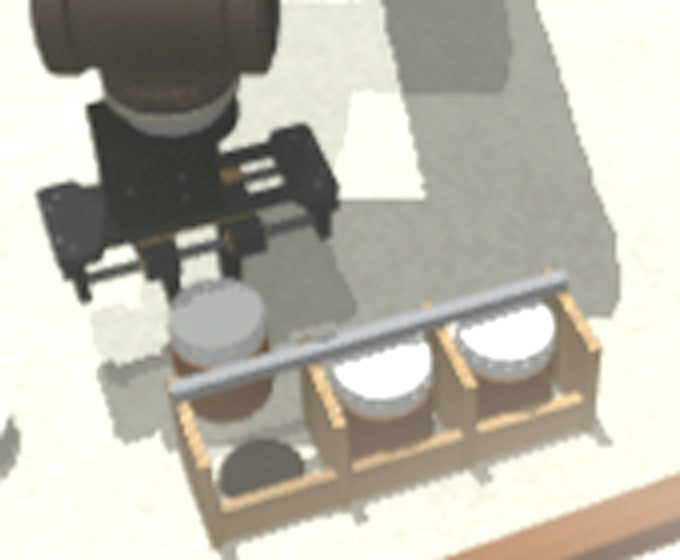

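View pics/top16.png

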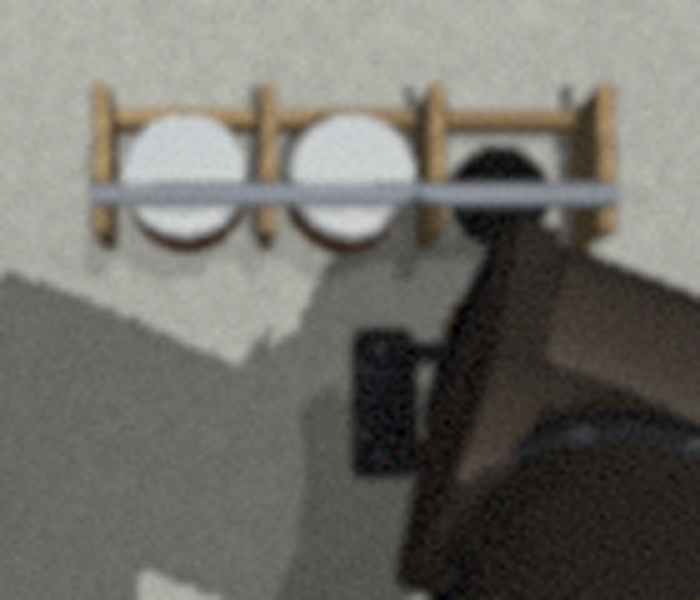

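The jar is lined up at the bay mouth, at about (555,−150). Continuing under the bar.

Call:
{"method": "apply_moves", "body": {"increments": [{"dx": 0.15, "dy": 0, "dz": 0.02, "wx": 0, "wy": 0, "wz": 0, "fingers": 30}, {"dx": 0.35, "dy": -0.01, "dz": 0.02, "wx": 0, "wy": 0, "wz": 0, "fingers": 30}, {"dx": 0.55, "dy": -0.01, "dz": 0.02, "wx": 0, "wy": 0, "wz": 0, "fingers": 30}, {"dx": 0.75, "dy": -0.02, "dz": 0.02, "wx": 0, "wy": 0, "wz": 0, "fingers": 30}, {"dx": 0.95, "dy": -0.02, "dz": 0.02, "wx": 0, "wy": 0, "wz": 0, "fingers": 30}, {"dx": 1.05, "dy": -0.02, "dz": 0.02, "wx": 0, "wy": 0, "wz": 0, "fingers": 30}]}}

```text
clock: 19.4
position: [578.0, -150.6, 21.4]
eef_rot: [2.261, 2.178, 0.005]
wrist_force: [-4.5, -0.4, 1.3]
finger_gap: 30.3
```

```bash
python3 snap.py 17; python3 - <<'E'
from h import *
im=cv2.imread("pics/scene17.png");o=cv2.resize(im[130:270,150:320],None,fx=4,fy=4,interpolation=cv2.INTER_CUBIC)
cv2.imwrite("pics/s17.png",cv2.convertScaleAbs(o,alpha=1.6,beta=15))
for n in ("cap_top","jar"): print(n,[(np.round(r["centre"],1).tolist(),round(float(r["p"]),2)) for r in eyes.spot_point("scene",n)])
E
```

```text
[-4.5 -0.4  1.3] [ 578.  -150.6   21.4] 19.4
cap_top [([617.3, -151.2, 77.1], 0.8)]
jar [([635.1, 14.2, -1.9], 0.9), ([612.2, -151.1, 5.3], 0.68), ([632.6, -64.1, 2.3], 0.59), ([529.0, -333.4, 2.8], 0.51)]
```

View pics/s17.png

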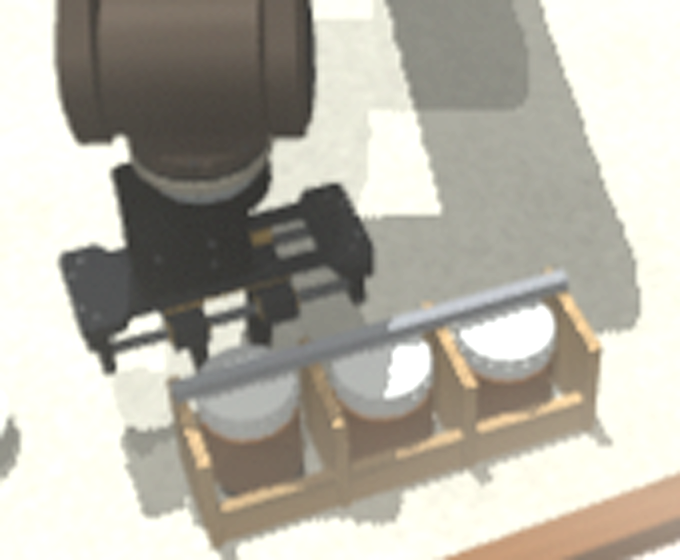

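Call:
{"method": "apply_moves", "body": {"increments": [{"dx": 0.08, "dy": 0, "dz": 0.02, "wx": 0, "wy": 0, "wz": 0, "fingers": 30}, {"dx": 0.16, "dy": 0, "dz": 0.02, "wx": 0, "wy": 0, "wz": 0, "fingers": 30}, {"dx": 0.22, "dy": -0.01, "dz": 0.02, "wx": 0, "wy": 0, "wz": 0, "fingers": 30}, {"dx": 0.24, "dy": -0.01, "dz": 0.02, "wx": 0, "wy": 0, "wz": 0, "fingers": 30}]}}

```text
clock: 20.1
position: [592.0, -151.3, 22.6]
eef_rot: [2.26, 2.177, 0.005]
wrist_force: [-2.5, 0.3, -1.6]
finger_gap: 30.4
```

Call:
{"method": "apply_moves", "body": {"increments": [{"dx": 0.03, "dy": 0, "dz": 0, "wx": 0, "wy": 0, "wz": 0, "fingers": 30}, {"dx": 0.05, "dy": 0, "dz": 0, "wx": 0, "wy": 0, "wz": 0, "fingers": 30}, {"dx": 0.05, "dy": 0, "dz": 0, "wx": 0, "wy": 0, "wz": 0, "fingers": 30}]}}

```text
clock: 20.48
position: [594.7, -151.3, 22.5]
eef_rot: [2.261, 2.178, 0.005]
wrist_force: [-2.8, 0.4, -0.7]
finger_gap: 30.2
```

Call:
{"method": "apply_moves", "body": {"increments": [{"dx": 0.03, "dy": 0, "dz": 0, "wx": 0, "wy": 0, "wz": 0, "fingers": 30}, {"dx": 0.04, "dy": 0, "dz": 0, "wx": 0, "wy": 0, "wz": 0, "fingers": 30}, {"dx": 0.04, "dy": 0, "dz": 0, "wx": 0, "wy": 0, "wz": 0, "fingers": 30}]}}

```text
clock: 20.85
position: [595.0, -151.0, 22.4]
eef_rot: [-2.261, -2.179, -0.001]
wrist_force: [-11.9, -0.7, 5.0]
finger_gap: 29.7
```

```bash
python3 snap.py 18; python3 - <<'E'
from h import *
im=cv2.imread("pics/scene18.png");o=cv2.resize(im[130:270,150:320],None,fx=4,fy=4,interpolation=cv2.INTER_CUBIC)
cv2.imwrite("pics/s18.png",cv2.convertScaleAbs(o,alpha=1.6,beta=15))
for n in ("cap_top","jar"): print(n,[(np.round(r["centre"],1).tolist(),round(float(r["p"]),2)) for r in eyes.spot_point("scene",n)])
E
```

```text
[-11.9  -0.7   5. ] [ 595.  -151.    22.4] 20.85
cap_top [([632.7, -149.8, 75.2], 0.64), ([417.8, -351.4, -0.7], 0.18)]
jar [([634.2, -153.3, 1.7], 0.75), ([636.5, 14.1, 1.1], 0.68), ([633.8, -63.4, 0.5], 0.67), ([411.7, 376.4, 1.3], 0.58)]
```

View pics/s18.png

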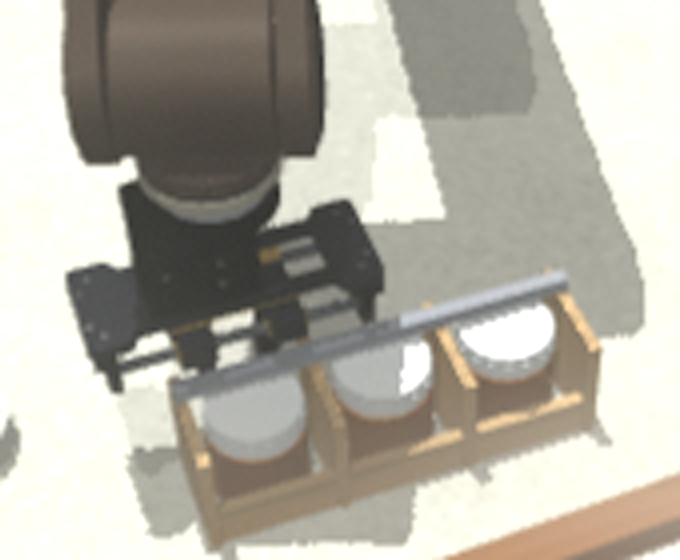

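The force rose to 12 N at the predicted stop (tool x 595, jar x ≈633), so the jar has met the fence. Backing straight out, then up.

Call:
{"method": "apply_moves", "body": {"increments": [{"dx": -0.2, "dy": 0, "dz": 0, "wx": 0, "wy": 0, "wz": 0, "fingers": 30}, {"dx": -0.7, "dy": 0.03, "dz": 0, "wx": 0, "wy": 0, "wz": 0, "fingers": 30}, {"dx": -1.4, "dy": 0.06, "dz": 0, "wx": 0, "wy": 0, "wz": 0, "fingers": 30}, {"dx": -2.1, "dy": 0.08, "dz": 0.3, "wx": 0, "wy": 0, "wz": 0, "fingers": 30}, {"dx": -2.6, "dy": 0.08, "dz": 0.9, "wx": 0, "wy": 0, "wz": 0, "fingers": 30}, {"dx": -2.9, "dy": 0.08, "dz": 1.6, "wx": 0, "wy": 0, "wz": 0, "fingers": 30}, {"dx": -2.9, "dy": 0.08, "dz": 2.2, "wx": 0, "wy": 0, "wz": 0, "fingers": 30}, {"dx": -2.9, "dy": 0.08, "dz": 2.2, "wx": 0, "wy": 0, "wz": 0, "fingers": 30}]}}

```text
clock: 22.05
position: [422.0, -146.9, 156.8]
eef_rot: [2.259, 2.176, 0.004]
wrist_force: [0.9, -0.0, -0.0]
finger_gap: 30.0
```

```bash
python3 snap.py 19; python3 - <<'E'
from h import *
im=cv2.imread("pics/scene19.png");o=cv2.resize(im[185:270,180:310],None,fx=6,fy=6,interpolation=cv2.INTER_CUBIC)
cv2.imwrite("pics/s19.png",cv2.convertScaleAbs(o,alpha=1.4,beta=10))
im=eyes.camera("top")[:,:,::-1];cv2.imwrite("pics/top19.png",im)
cv2.imwrite("pics/t19.png",cv2.resize(im[120:200,220:360],None,fx=5,fy=5,interpolation=cv2.INTER_CUBIC))
for c in("scene","top"):
  for n in ("cap_top","jar","bar"): print(c,n,[(np.round(r["centre"],1).tolist(),round(float(r["p"]),2)) for r in eyes.spot_point(c,n)])
E
```

```text
[ 0.9 -0.  -0. ] [ 422.  -146.9  156.8] 22.05
scene cap_top [([633.4, -149.3, 71.8], 0.95)]
scene jar [([414.6, 375.4, 3.2], 0.92), ([639.5, 13.3, 2.0], 0.77), ([629.8, -151.4, 4.5], 0.64)]
scene bar [([619.2, -65.0, 86.8], 0.91)]
top cap_top [([631.9, -153.7, 79.2], 0.97)]
top jar [([631.8, -151.9, -4.2], 0.85), ([641.4, 14.1, -2.3], 0.79), ([416.0, 372.8, -5.1], 0.78), ([634.7, -70.6, -1.2], 0.69)]
top bar [([622.9, -70.3, 88.2], 0.84)]
```

View pics/s19.png

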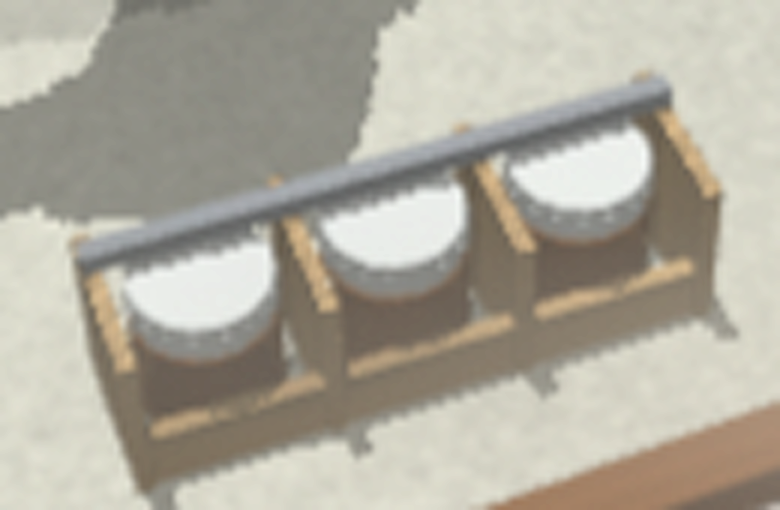

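View pics/t19.png

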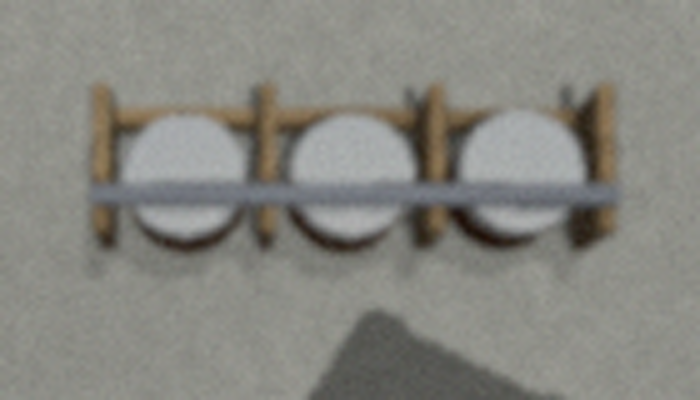

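View pics/top19.png

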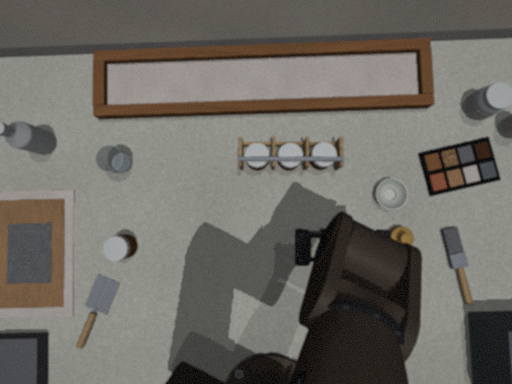

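The jar sits at the same depth as its neighbours, its cap matches theirs, and everything else looks unmoved. Handing in.

```bash
python3 -c "
from cell import bot
print(bot.job_done())"
```

```text
the job is handed in; nothing more can be done
None
```

The raised jar is capped and standing in the rack's empty right-hand bay against the back fence. I handed the job in at about 22 s; no verdict is reported.

- **Cap:** I pressed it down with closed fingers until it stopped moving at about 29 N. Afterwards it looked the same as the closed jars, and the network put its top at 72–79 mm against 76 mm expected.
- **Slide:** I slid the jar sideways inside a loose, ungripped cage, then pushed it under the bar with the two fingers behind it. The force rose to about 12 N at the predicted stop. The last estimates put the jar at about (632, −152), against a target of about (634, −152).
- **Other things:** The other jars stayed where they were to within measurement noise. The bowl, the beaker and the brass weight look unmoved in the last top picture, though the arm partly covered the weight. The robot ended clear of everything.

**Disagreement:** the stated fingertip position (22 mm ahead of the TCP) did not match what I saw. Contact with the cap put the tips about 9.5 mm behind the reported TCP, and I used that value for the rest of the job. Because of it, my first presses stopped above the cap without touching it.

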